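# Slide the turned lid through the dust flap

## Task

Push the round turned wooden lid along the dark feed board and in through the orange gravity flap, so that it drops flat inside the collecting box, then draw the fingers out and let the flap swing fully shut. Only push the lid with the fingers, never lift it off the board or turn it over, and leave the wax tin, the drawer knob and the standing spindle where they are.

Things in the scene. Friction and masses are not known exactly. Their poses are not given: they have to be found in the camera images.
- chute: Fixed feed board with collecting box. Origin: on the table (z=0), under the middle of the board's end edge, where the box begins. Own x points from the board into the box (push direction, roughly world -y), z up. The dark board spans x -360..0 mm, y -180..180 mm, top 30 mm above the table, no fence. At x=0 it ends; the box floor beyond is 22 mm lower.
- box_floor (a point): Middle of the box floor, 80 mm past the board's edge, 8 mm above the table; axes as the chute's. Inside: 150 mm wide, chute x 0..160 mm. Side walls 10 mm thick, 84 mm high, start at x=0. Fixed clear cover on top from x=20 mm on, top 88 mm above the table. The lid tips once its centre passes x=0; with its rear edge past x=0 it drops flat, clear below the flap.
- hinge (a point): Middle of the flap's hinge, a fixed 6 mm steel rod along the chute's y, at chute x=12 mm, 76 mm above the table; 43 mm of free height between board top and rod.
- flap (a joint): Angle of the orange flap that closes the mouth (146 mm wide, 43 mm long, 4 mm thick, 60 g, hinged at its top): 0 = shut, lower edge about 33 mm above the table; grows as it is pushed inwards into the box, stop at 1.42 rad. It swings freely; gravity shuts it when nothing props it. The lid's own front edge can push it open, with under 1 N.
- flap_edge (a point): Middle of the flap's lower edge; moves with the flap.
- lid_center (a point): Centre (half-way up) of the loose turned lid: a pale flat wooden disc, 110 mm diameter, 20 mm thick, about 0.1 to 0.2 kg, with two thin darker rings on top, lying flat on the feed board; slides on the board.
- wax_tin: Bystander: silver tin with green lid, 54 mm diameter, 34 mm high, standing on the feed board near the box to one side of the mouth (sides may be swapped with the drawer knob). Origin: centre of its underside. Leave it.
- drawer_knob: Bystander: small turned brown drawer knob, 40 mm diameter, 40 mm high, standing on the feed board near the box on the other side of the mouth. Origin: centre of its underside. Leave it.
- spindle: Bystander: pale turned spindle, 48 mm diameter, 85 mm high, standing on the table beside the collecting box on its far side from the robot. Origin: centre of its underside. Leave it.
There are look-alikes about, which are no part of the job. Of the things that look like the part that bears lid_center, the smallest one is meant.

How it is judged (in metres and radians):
On the way, in this order (a step that is already met when the one before it is completed fails the run):
1. the lid, lying in the mouth, has pushed the flap open (value of joint flap above 0.7 rad and x of lid_center in the frame of chute between -0.05 and 0.045 m), for 0.1 s.
2. the lid has dropped inside the box (x of lid_center in the frame of chute above 0.05 m and height (world z) of lid_center below 0.026 m), for 0.1 s.
At the end, for the whole second after the job is handed in: The lid lies flat (within 0.15 rad) and still on the floor of the collecting box, wholly behind the board's edge; the flap hangs shut (below 0.08 rad); tin, knob and spindle are within 20 mm of where they stood (all of step 2 and x of lid_center in the frame of chute below 0.12 m and y of lid_center in the frame of chute between -0.03 and 0.03 m and angle between lid_center's own z axis and vertical below 0.15 rad and linear speed of lid below 0.02 m/s and value of joint flap below 0.08 rad and distance of each of wax_tin, drawer_knob, spindle from where it was at the start of the episode below 0.02 m); the robot touches nothing.
It fails at once if the lid is lifted off the board (centre more than 25 mm above where it lies on the board) (height (world z) of lid_center above 0.065 m).
It fails at once if the lid is turned over or stood on edge (angle between lid_center's own z axis and vertical above 0.9 rad).
It fails at once if the wax tin is knocked or moved by more than 20 mm (distance of wax_tin from where it was at the start of the episode above 0.02 m).
It fails at once if the drawer knob is knocked or moved by more than 20 mm (distance of drawer_knob from where it was at the start of the episode above 0.02 m).
It fails at once if the spindle is knocked or moved by more than 20 mm (distance of spindle from where it was at the start of the episode above 0.02 m).
It also fails if it takes over 48 s, if anything falls off the work surface, if the arm or the gripper's body presses on something with over 40 N, if the wrist force passes 120 N, or if a joint passes its speed limit or range.

## Robot

A 7-joint arm with a two-finger parallel gripper is mounted at the origin on the work surface. World frame = base frame: x ahead of the robot, y to its left, z up, the work surface at z = 0. Lengths are in mm, angles in rad, forces in N, time in s.
With the tool pointing down it reaches from about 400 to 900 mm from the base axis. Payload 5.5 kg.
Tool frame: the origin (TCP) lies on the centre line of the jaws, within the pads' length; the fingertips stand 25 mm ahead of it and the grasp point (between the pads) lies 6 mm ahead of it; z points along the fingers, y is the direction in which the jaws open and shut (so a half turn about z gives the same grasp; the last joint's range is limited). The gripper opens to 92 mm and grips with 3 to 60 N. Pads are 19 mm wide; open, the fingers measure 130 mm over their backs; the gripper's body (75 mm by 190 mm) begins 47 mm behind the grasp point.
Start: joints at [1.465, 0.501, -0.427, 1.55, 0.221, 1.138, -0.21], TCP at [234.354, -606.282, 251.729] pointing down, gripper open.
Joint ranges: [-2.88, 2.88], [-0.31, 2.03], [-1.54, 1.56], [0.2, 2.42], [-1.41, 4.55], [0.19, 2.02], [-2.57, 2.57]. Speed limits (rad/s): [2.57, 2.57, 3.14, 3.14, 3.14, 3.14, 3.14].

## Interface

Orientations are given as a rotation vector (axis times angle).
In Python, from station import robot gives the robot as it stands.
- The arm moves only by the tool carry_out, never from a script. Its argument "commands" is a list of rows, each a list of 7 numbers: the gripper's target within -1 to 1 (shut at 1, half-way at 0, fully open at -1), then the shift along the tool's x, y, z in cm, then the turn, a rotation vector about the tool's x, y, z in degrees. In form: [[claw, x, y, z, wx, wy, wz], ...]. A call has 1 to 10 rows; each row is the pose to reach, as a shift and turn from the pose commanded when the call began, along the tool's axes at that moment; what a row does not reach only later rows make up. A row lasts 1/12 s, in which the tool goes at most 41.7 mm and 7.16 degrees, less where a joint would pass 70% of its speed; a pose out of reach is approached as far as the arm can. A call with a gripper value outside its range is refused whole. The fingers move at their own pace and stop on an object; the grip force is fixed at half the most. Time passes only in rows, so rows that repeat a pose let the fingers close. It gives the time, the measured TCP pose, the force and the opening at its end, in the units of the state.
- robot.state(): the state, without advancing time (a new reading comes with each control period).
- robot.capture(name): name is "scene" or "top" or "wrist"; returns a dict with "pixels" (384x512x3 uint8, red, green, blue), "vertical_fov" (degrees; the focal length in pixels is half the picture's height over the tangent of half this angle, whatever the lens; pixels are square), "cx", "cy" (the principal point, pixels), "k1" (the pictures are not rectified: a ray, as slopes to the right and down, at radius r is drawn at 1 + k1 r^2 times it, then the intrinsics apply), "extrinsics" (4x4, takes a point from camera to world coordinates); the wrist camera has in their place "mount" (4x4, takes a point from camera to tool coordinates, whose origin is the TCP and whose axes are the flange's). Camera axes: x right, y down, z forward; pixel columns grow to the right and rows downward; lengths in mm; the calibration is good to about 2 mm. A picture is of the moment at which its call begins: read the wrist's pose just before it. There is no depth.
- robot.sign_off(): hands the job in, once; it reports no verdict.
The state is a dict: "time": time; "q": joint angles; "qvel": joint speeds; "tau": joint torques, N m; "tool_pos": TCP position; "orientation": TCP orientation; "force": force on the tool from outside, world axes, zero at the start; "wrist_torque": the same for the moment, N m; "gripper_width": opening from 0.0 (shut) to 1.0 (fully open).
Only numpy, scipy, OpenCV 4.12 (cv2) and the standard library are available. Lean on these libraries where they do the work, as an engineer would, in place of code of your own. Each camera call takes 0.05 s, during which the arm holds its last target. There are 200 camera calls.

## Working session

There is one attempt and no reset: what is moved stays moved. The work goes in short steps, Python scripts to look and compute and a tool call to move; the robot and the scene stay as the last step left them, time stands still between calls to the robot, and variables do not carry over. Pictures are saved under pics/ and viewed, about 8 in all and at most 12, crops included, and the job is handed in when it is done.

Besides the shell and the picture viewer there is one more tool, called after ">>>" as name([rows], argument=value, ...), one row to a line, values as JSON. carry_out: Moves the arm, as the interface text tells. Its arguments: {"type":"object","properties":{"commands":{"type":"array"}},"required":["commands"]}

```bash
mkdir -p pics
python3 - <<'E'
from station import robot
import cv2,numpy as np,pickle
s=robot.state();print({k:np.round(v,3) for k,v in s.items()})
d={}
for n in("scene","top"):
    c=robot.capture(n);d[n]=c;print(n,{k:np.round(v,3) for k,v in c.items() if k!='pixels'})
    cv2.imwrite(f"pics/{n}0.png",c["pixels"][...,::-1])
pickle.dump(d,open("d0.pkl","wb"))
E
```

```text
{'time': np.float64(0.0), 'q': array([ 1.465,  0.502, -0.427,  1.551,  0.221,  1.138, -0.21 ]), 'qvel': array([ 0.001, -0.002, -0.001, -0.   ,  0.   ,  0.001, -0.001]), 'tau': array([-0.0000e+00, -5.6659e+01, -5.8160e+00, -2.7911e+01, -6.8000e-02,
        3.1000e-02,  0.0000e+00]), 'tool_pos': array([ 234.025, -605.698,  250.672]), 'orientation': array([-3.086, -0.576,  0.   ]), 'force': array([ 0.728, -0.399,  0.298]), 'wrist_torque': array([-0.031, -0.007,  0.005]), 'gripper_width': np.float64(1.0)}
scene {'vertical_fov': np.float64(51.675), 'cx': np.float64(263.921), 'cy': np.float64(189.346), 'k1': np.float64(0.005), 'extrinsics': array([[ 7.110000e-01,  5.440000e-01, -4.450000e-01,  1.055166e+03],
       [ 7.030000e-01, -5.560000e-01,  4.430000e-01, -3.736210e+02],
       [-7.000000e-03, -6.280000e-01, -7.780000e-01,  9.610630e+02],
       [ 0.000000e+00,  0.000000e+00,  0.000000e+00,  1.000000e+00]])}
top {'vertical_fov': np.float64(45.175), 'cx': np.float64(259.043), 'cy': np.float64(195.821), 'k1': np.float64(0.06), 'extrinsics': array([[ 3.000000e-03, -9.940000e-01,  1.120000e-01,  4.040190e+02],
       [-1.000000e+00, -0.000000e+00,  2.600000e-02,  1.078530e+02],
       [-2.500000e-02, -1.120000e-01, -9.930000e-01,  1.364153e+03],
       [ 0.000000e+00,  0.000000e+00,  0.000000e+00,  1.000000e+00]])}
```

View pics/top0.png

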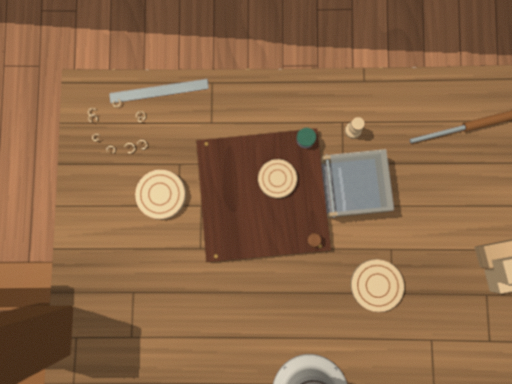

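View pics/scene0.png

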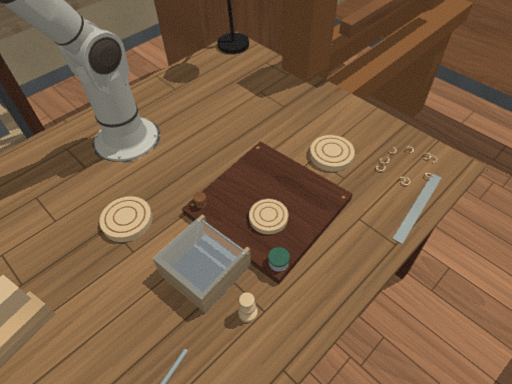

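Candidates for the lid in the top view are the discs at (160,194), (277,179) and (377,285). The smallest is the one at (277,179), and it is the only one on the board. Next I'll measure and take a close crop.

```bash
cat > h.py <<'E'
import cv2,numpy as np
def ray(c,uv,T=None):
    T=c["extrinsics"] if T is None else T
    H,W=c["pixels"].shape[:2];f=H/2/np.tan(np.radians(c["vertical_fov"])/2)
    K=np.array([[f,0,c["cx"]],[0,f,c["cy"]],[0,0,1]])
    p=cv2.undistortPoints(np.array(uv,float).reshape(-1,1,2),K,np.array([c["k1"],0,0,0.]))[:,0]
    d=np.c_[p,np.ones(len(p))]@T[:3,:3].T
    return T[:3,3],d
def onz(c,uv,z,T=None):
    o,d=ray(c,uv,T);z=np.asarray(z,float)
    return (o+d*((z-o[2])/d[:,2])[:,None])[:,:2]
def blob(m,near):
    n,l,s,ce=cv2.connectedComponentsWithStats(m.astype(np.uint8))
    k=[i for i in range(1,n) if s[i,4]>25]
    i=min(k,key=lambda i:np.hypot(*(ce[i]-near)));return (l==i),ce[i],s[i]
E
python3 - <<'E'
from h import *
import pickle
d=pickle.load(open("d0.pkl","rb"))
for n,ln,bn in(("top",(277,179),(250,210)),("scene",(268,217),(260,180))):
    c=d[n];hsv=cv2.cvtColor(c["pixels"],cv2.COLOR_RGB2HSV);h,s,v=[hsv[...,i].astype(int) for i in range(3)]
    print(n,"lid",hsv[ln[1],ln[0]+4],"board",hsv[bn[1],bn[0]])
    board=(v<110)&((h<15)|(h>165))
    bm,ce,st=blob(board,bn)
    cs=max(cv2.findContours(bm.astype(np.uint8),0,1)[0],key=cv2.contourArea)
    hull=cv2.convexHull(cs);ap=cv2.approxPolyDP(hull,6,True)[:,0]
    print("board",ap.tolist(),np.round(onz(c,ap,30.)).tolist())
    lm,ce,st=blob((v>165)&(s<140),ln);
    q=max(cv2.findContours(lm.astype(np.uint8),0,1)[0],key=cv2.contourArea)
    el=cv2.fitEllipse(cv2.convexHull(q));print("lid",el,st,onz(c,[el[0]],50.))
    g,ce,st=blob((h>60)&(h<95)&(s>80)&(v<140),(307,138) if n=="top" else (279,258));print("tin",ce,st[4],onz(c,[ce],64.))
a=d["top"]["pixels"][110:270,190:410];b=d["scene"]["pixels"][180:340,140:320]
cv2.imwrite("pics/crop1.png",np.vstack([cv2.resize(a,(440*800//500,300)),cv2.resize(b,(704,300))*1])[...,::-1])
c=d["top"]
print("box corners outer near/far",onz(c,[(325,154),(387,150),(331,217),(394,209)],84.))
print("knob",onz(c,[(315,241)],70.),"spindle",onz(c,[(357,124)],85.))
E
```

```text
top lid [ 19  81 229] board [  9 151 101]
board [[315, 129], [323, 142], [332, 250], [207, 261], [197, 141]] [[752.0, -22.0], [713.0, -45.0], [398.0, -67.0], [366.0, 291.0], [717.0, 326.0]]
lid ((276.9424133300781, 178.0064239501953), (37.9088020324707, 38.20562744140625), 73.44268798828125) [ 258  159   39   39 1151] [[603.33944047  90.30955377]]
tin [305.97854077 136.80257511] 233 [[720.37539363   7.27306302]]
scene lid [ 18  85 218] board [  9 136  88]
board [[259, 142], [352, 194], [277, 284], [179, 217]] [[368.0, 289.0], [723.0, 327.0], [762.0, -40.0], [420.0, -86.0]]
lid ((268.3583679199219, 214.4998321533203), (31.493297576904297, 38.64609146118164), 90.93624114990234) [249 199  39  32 929] [[606.7528407  88.7674879]]
tin [278.59735974 256.5709571 ] 303 [[724.09468784   5.90096362]]
box corners outer near/far [[ 666.0576296   -43.99742893]
 [ 676.60747025 -215.86464747]
 [ 489.10891176  -58.250637  ]
 [ 511.5470923  -230.41676894]]
knob [[423.19300376 -14.82207903]] spindle [[ 751.13712817 -134.23744957]]
```

View pics/crop1.png

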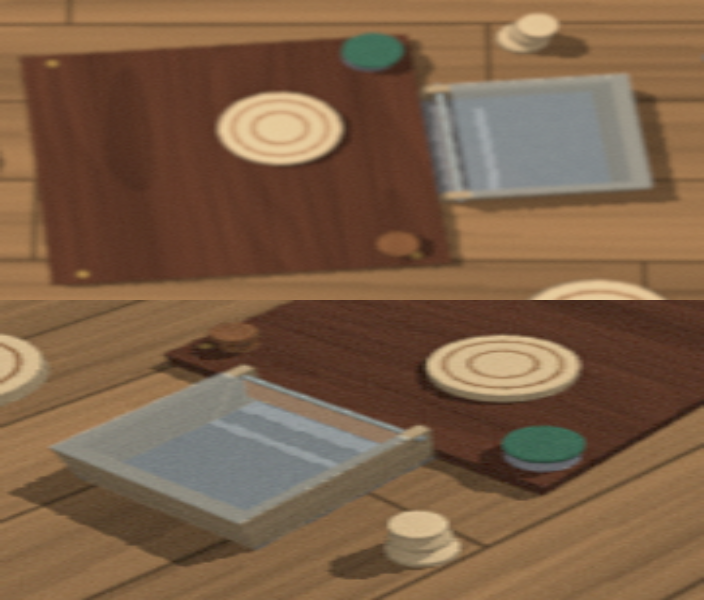

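```bash
cat >> h.py <<'E'
from scipy.spatial.transform import Rotation as Ro
O=np.array([578.,-50.]);U=np.array([.098,-.995]);V=np.array([.995,.098])
def w2c(p): p=np.asarray(p)[...,:2]-O; return np.c_[p@U,p@V].squeeze()
def c2w(p): return O+p[0]*U+p[1]*V
def plan(front,zback,yawdeg,tilt,s):
    """front: chute xy of fingertip front edge mid; heading yawdeg about world z from chute x; tool x = -heading"""
    u=Ro.from_euler('z',yawdeg,degrees=True).apply([*U,0]);u/=np.linalg.norm(u);t=np.radians(tilt);up=np.array([0,0,1.])
    z=-np.cos(t)*up+np.sin(t)*u; f=np.cos(t)*u+np.sin(t)*up
    R=Ro.from_matrix(np.c_[-f,np.cross(z,-f),z])
    tip=np.array([*c2w(front),0])-9.5*np.cos(t)*u+up*(zback+9.5*np.sin(t))
    tcp=tip-25*z
    R0=Ro.from_rotvec(s["orientation"])
    print("tcp",tcp.round(1),"shift cm",(R0.inv().apply(tcp-s["tool_pos"])/10).round(2),"turn deg",np.degrees((R0.inv()*R).as_rotvec()).round(2))
def now(s):
    R=Ro.from_rotvec(s["orientation"]).as_matrix();p=s["tool_pos"]+25*R[:,2]-9.5*R[:,0]
    print("t",s["time"],"tcp",s["tool_pos"].round(1),"q",s["q"].round(2),"F",s["force"].round(1),"w",s["gripper_width"],"front chute",w2c(p).round(1),"z",p[2].round(1))
E
python3 - <<'E'
from h import *
from station import robot
s=robot.state()
print("lid",w2c([605,89.5]),"tin",w2c([722,6.5]),"knob",w2c([423,-15]),"spindle",w2c([751,-134]))
L=w2c([605,89.5]);t=np.radians(-28);b=L-90*np.array([np.cos(t),np.sin(t)]);print(b)
plan(b,120,-28,15,s)
E
```

```text
lid [-136.1565   40.536 ] tin [-42.1055 148.817 ] knob [ -50.015 -150.795] spindle [100.534 163.903]
[-215.62178336   82.78844065]
tcp [645.2 187.1 146.6] shift cm [ 66.94 -59.11  10.53] turn deg [ -6.18 -14.21 -46.21]
```

>>> carry_out([
  [0,30,-26,2,0,0,0],
  [0,30,-26,2,0,0,0],
  [0,30,-26,2,0,0,0],
  [0,30,-26,2,0,0,0],
  [0,30,-26,2,0,0,0],
  [0,30,-26,2,0,0,0],
  [0,30,-26,2,0,0,0],
  [0,30,-26,2,0,0,0],
  [0,30,-26,2,0,0,0],
  [0,30,-26,2,0,0,0],
])

```text
time: 0.93
tool_pos: [422.3, -250.3, 231.7]
orientation: [-3.085, -0.584, -0.001]
force: [1.5, 0.7, 0.7]
gripper_width: 0.498
```

Run:
```python
from h import *
from station import robot
s=robot.state();now(s);plan((-215,83),150,-28,15,s)
```

```text
t 0.9333 tcp [ 422.3 -250.3  231.7] q [ 1.02  0.26 -0.62  1.96  0.18  0.98 -0.88] F [1.5 0.7 0.7] w 0.49780616432982944 front chute [ 186.6 -183.7] z 206.7
tcp [645.5 186.5 176.6] shift cm [ 36.73 -32.51   5.59] turn deg [ -6.09 -14.27 -45.92]
```

>>> carry_out([
  [0,37,-32.5,5,-6,-14,-46],
  [0,37,-32.5,5,-6,-14,-46],
  [0,37,-32.5,5,-6,-14,-46],
  [0,37,-32.5,5,-6,-14,-46],
  [0,37,-32.5,5,-6,-14,-46],
  [0,37,-32.5,5,-6,-14,-46],
  [0,37,-32.5,5,-6,-14,-46],
  [0,37,-32.5,5,-6,-14,-46],
  [0,37,-32.5,5,-6,-14,-46],
  [0,37,-32.5,5,-6,-14,-46],
])

```text
time: 1.77
tool_pos: [612.6, 113.7, 188.6]
orientation: [2.48, 1.654, -0.324]
force: [1.5, -0.3, 0.2]
gripper_width: 0.497
```

Run:
```python
from h import *
from station import robot
s=robot.state();now(s);plan((-215,83),34,-28,15,s)
```

```text
t 1.7667 tcp [612.6 113.7 188.6] q [ 0.16  0.7  -0.75  1.54  0.63  1.34 -1.14] F [ 1.5 -0.3  0.2] w 0.4966690169367587 front chute [-145.8   43.1] z 166.9
tcp [645.5 186.5  60.6] shift cm [11.    0.25 10.32] turn deg [-0.09 -0.13 -0.19]
```

>>> carry_out([
  [0,4,0,-1,0,0,0],
  [0,7.8,0.2,-2,0,0,0],
  [0,7.8,0.2,-2,0,0,0],
  [0,8.5,0.2,1,0,0,0],
  [0,9.5,0.2,4,0,0,0],
  [0,10,0.2,7,0,0,0],
  [0,10.8,0.2,9.5,0,0,0],
  [0,11,0.2,10,0,0,0],
  [0,11,0.2,10,0,0,0],
  [0,11,0.2,10,0,0,0],
])

```text
time: 2.6
tool_pos: [645.5, 185.9, 65.6]
orientation: [2.48, 1.654, -0.322]
force: [0.2, 0.8, 1.0]
gripper_width: 0.504
```

Run:
```python
from h import *
from station import robot
import pickle
s=robot.state();now(s)
t=np.radians(-28);plan((-215,83),34,-28,15,s)
c={n:robot.capture(n) for n in("top","scene")};pickle.dump(c,open("d1.pkl","wb"))
cv2.imwrite("pics/a1.png",np.vstack([cv2.resize(c["top"]["pixels"][90:280,180:420],(720,300)),cv2.resize(c["scene"]["pixels"][100:340,120:400],(720,300))])[...,::-1])
plan((-65+0-50*1-0,0+25),34,-28,15,s)
```

```text
t 2.6 tcp [645.5 185.9  65.6] q [ 0.    0.92 -0.68  1.44  0.73  1.25 -1.26] F [0.2 0.8 1. ] w 0.5037927885534229 front chute [-214.4   82.9] z 43.8
tcp [645.5 186.5  60.6] shift cm [ 0.18 -0.02  0.47] turn deg [-0.04 -0.21 -0.22]
tcp [597.6  81.3  60.6] shift cm [-10.99  -0.4    3.41] turn deg [-0.04 -0.21 -0.22]
```

View pics/a1.png

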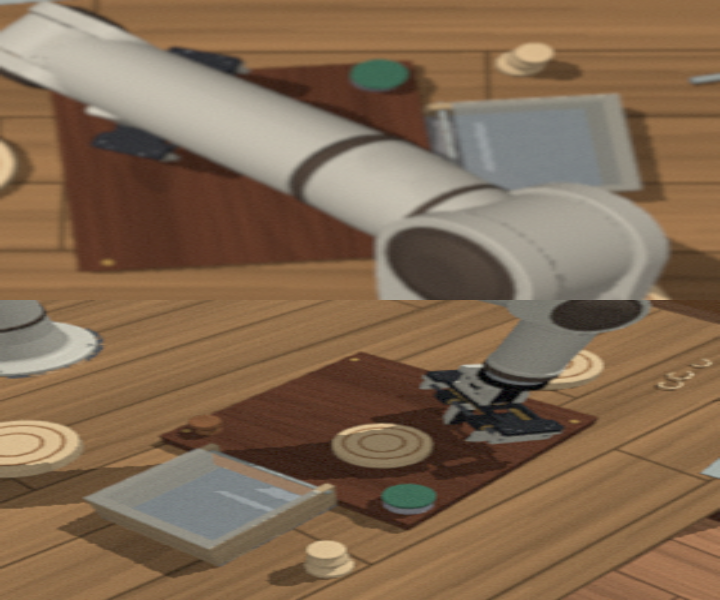

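>>> carry_out([
  [0,0.1,0,0.4,0,0,0],
  [0,-1.4,0,0.8,0,0,0],
  [0,-2.9,-0.1,1.2,0,0,0],
  [0,-3.9,-0.1,1.5,0,0,0],
  [0,-4.9,-0.1,1.75,0,0,0],
  [0,-5.8,-0.2,2.0,0,0,0],
  [0,-6.8,-0.2,2.25,0,0,0],
  [0,-7.8,-0.2,2.5,0,0,0],
  [0,-8.8,-0.2,2.8,0,0,0],
  [0,-8.8,-0.2,2.8,0,0,0],
])

```text
time: 3.53
tool_pos: [607.2, 97.8, 60.1]
orientation: [2.48, 1.65, -0.326]
force: [-0.6, -1.5, -0.1]
gripper_width: 0.501
```

```bash
cat > look.py <<'E'
from h import *
from station import robot
import sys
s=robot.state();now(s);c=robot.capture("scene")
hsv=cv2.cvtColor(c["pixels"],cv2.COLOR_RGB2HSV);h,S,v=[hsv[...,i].astype(int) for i in range(3)]
cv2.imwrite(f"pics/{sys.argv[1]}.png",cv2.resize(c["pixels"][140:320,140:380],(800,600))[...,::-1])
E
python3 look.py b1
```

```text
t 3.5333 tcp [607.2  97.8  60.1] q [ 0.14  0.84 -0.67  1.62  0.74  1.15 -1.22] F [-0.6 -1.5 -0.1] w 0.5011045989475659 front chute [-130.4   36.2] z 38.4
```

View pics/b1.png

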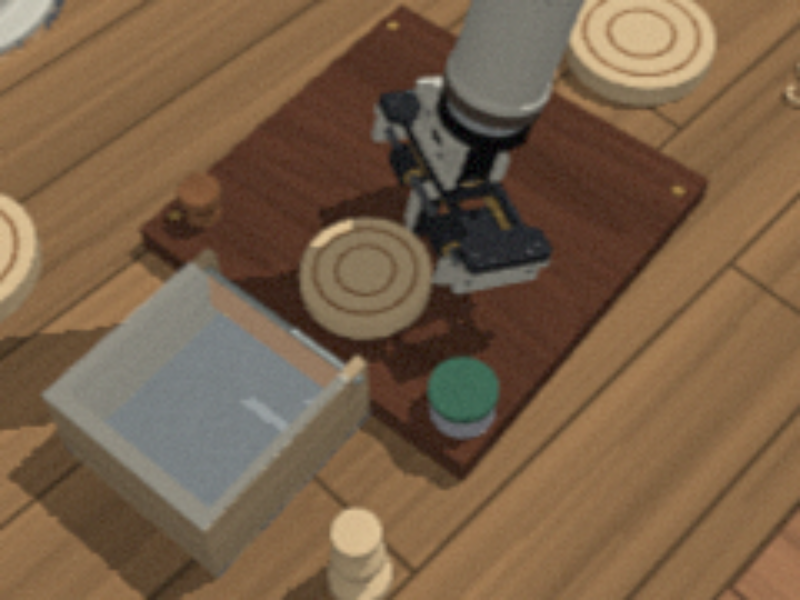

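```bash
cat > pt.py <<'E'
from h import *
import pickle,sys
c=pickle.load(open("d0.pkl","rb"))["scene"]
for a in sys.argv[1:]:
    u,v,z=map(float,a.split(","));p=onz(c,[(140+u*.3,140+v*.3)],z);print(a,p.round(),w2c(p[0]).round(1))
E
python3 pt.py 366,270,50 207,262,84 352,368,84 197,262,84 366,370,84 145,232,30 460,478,30 704,185,30 402,8,30
python3 - <<'E'
from h import *
from station import robot
plan((-109,23),34,-28,15,robot.state())
E
```

```text
366,270,50 [[585.  37.]] [-85.8  15.9]
207,262,84 [[506. -63.]] [  5.5 -73.1]
352,368,84 [[660. -48.]] [ 6.2 81.6]
197,262,84 [[500. -68.]] [ 10.5 -79.4]
366,370,84 [[669. -42.]] [ 0.9 91. ]
145,232,30 [[409. -61.]] [  -5.7 -169.3]
460,478,30 [[763. -37.]] [  4.8 185.5]
704,185,30 [[725. 321.]] [-354.5  182.2]
402,8,30 [[373. 291.]] [-359.6 -170.3]
tcp [596.2  75.2  60.6] shift cm [-2.57 -0.13  0.64] turn deg [-0.07 -0.08 -0.33]
```

>>> carry_out([
  [0,-1,0,0.27,0,0,0],
  [0,-2,0,0.53,0,0,0],
  [0,-2,0,0.53,0,0,0],
  [0,-2,0,0.53,0,0,0],
  [0,-0.5,0,0.13,0,0,0],
  [0,1.5,0,-0.4,0,0,0],
  [0,1.5,0,-0.4,0,0,0],
  [0,1.5,0,-0.4,0,0,0],
])

```text
time: 4.25
tool_pos: [613.9, 117.8, 60.4]
orientation: [2.479, 1.657, -0.321]
force: [-0.8, -1.2, -1.0]
gripper_width: 0.497
```

```bash
python3 look.py b2
python3 - <<'E'
from h import *
from station import robot
plan((-135,3),34,0,15,robot.state())
E
```

```text
t 4.25 tcp [613.9 117.8  60.4] q [ 0.11  0.86 -0.68  1.59  0.74  1.16 -1.23] F [-0.8 -1.2 -1. ] w 0.49662381019382884 front chute [-149.7   44.9] z 38.6
tcp [566.2 100.2  60.6] shift cm [-3.2  -3.77  0.8 ] turn deg [ -7.25  -0.17 -27.21]
```

View pics/b2.png

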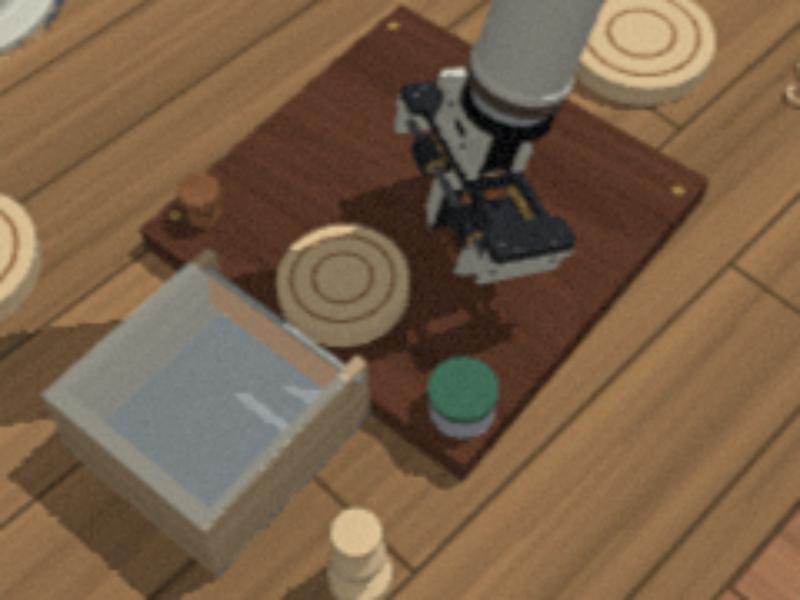

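```bash
python3 pt.py 343,278,50
```

```text
343,278,50 [[578.  18.]] [-67.8   6.2]
```

>>> carry_out([
  [0,1,-2,-0.2,-2,0,-7],
  [0,0,-3,0,-4,0,-14],
  [0,-1,-3.8,0.2,-6,0,-21],
  [0,-2,-3.8,0.5,-7.2,-0.2,-27.2],
  [0,-2,-3.8,0.5,-7.2,-0.2,-27.2],
  [0,-2,-3.8,0.5,-7.2,-0.2,-27.2],
  [0,-2,-3.8,0.5,-7.2,-0.2,-27.2],
])

```text
time: 4.88
tool_pos: [571.9, 110.6, 60.8]
orientation: [1.979, 2.169, -0.26]
force: [-0.6, -0.7, -0.0]
gripper_width: 0.501
```

Run:
```python
from h import *
from station import robot
s=robot.state();now(s);print(np.degrees(s["orientation"]));plan((-118,3),34,0,15,s);plan((-30,3),34,0,15,s);plan((9,3),34,0,15,s)
```

```text
t 4.8833 tcp [571.9 110.6  60.8] q [ 0.16  0.78 -0.75  1.8   0.9   1.05 -0.95] F [-0.6 -0.7 -0. ] w 0.501271029018508 front chute [-144.7    9.5] z 39.2
[113.38554892 124.27569329 -14.89569857]
tcp [567.9  83.3  60.6] shift cm [-2.59 -0.65  0.72] turn deg [-0.05  0.02 -0.37]
tcp [576.5  -4.3  60.6] shift cm [-11.08  -0.59   3.  ] turn deg [-0.05  0.02 -0.37]
tcp [580.3 -43.1  60.6] shift cm [-14.85  -0.56   4.01] turn deg [-0.05  0.02 -0.37]
```

>>> carry_out([
  [0,-1,-0.6,0.3,0,0,-0.3],
  [0,-2.2,-0.6,0.6,0,0,-0.3],
  [0,-3.2,-0.6,0.88,0,0,-0.3],
  [0,-4.2,-0.6,1.15,0,0,-0.3],
  [0,-5.2,-0.6,1.42,0,0,-0.3],
  [0,-6.2,-0.6,1.69,0,0,-0.3],
  [0,-7.2,-0.6,1.95,0,0,-0.3],
  [0,-8.2,-0.6,2.22,0,0,-0.3],
  [0,-8.2,-0.6,2.22,0,0,-0.3],
  [0,-8.2,-0.6,2.22,0,0,-0.3],
])

```text
time: 5.72
tool_pos: [573.2, 24.7, 60.4]
orientation: [1.97, 2.178, -0.263]
force: [-0.4, 0.7, -0.2]
gripper_width: 0.5
```

```bash
python3 look.py b3
python3 - <<'E'
from h import *
from station import robot
s=robot.state()
for x in(-50,-30,0,10):plan((x,3),34,0,15,s)
E
```

```text
t 5.7167 tcp [573.2  24.7  60.4] q [ 0.31  0.74 -0.73  1.86  0.92  0.99 -0.84] F [-0.4  0.7 -0.2] w 0.4997420328166716 front chute [-59.1   2.5] z 38.7
tcp [574.6  15.6  60.6] shift cm [-1.    0.04  0.25] turn deg [-0.05  0.01  0.19]
tcp [576.5  -4.3  60.6] shift cm [-2.93  0.03  0.77] turn deg [-0.05  0.01  0.19]
tcp [579.5 -34.1  60.6] shift cm [-5.83  0.02  1.55] turn deg [-0.05  0.01  0.19]
tcp [580.4 -44.1  60.6] shift cm [-6.79  0.02  1.81] turn deg [-0.05  0.01  0.19]
```

View pics/b3.png

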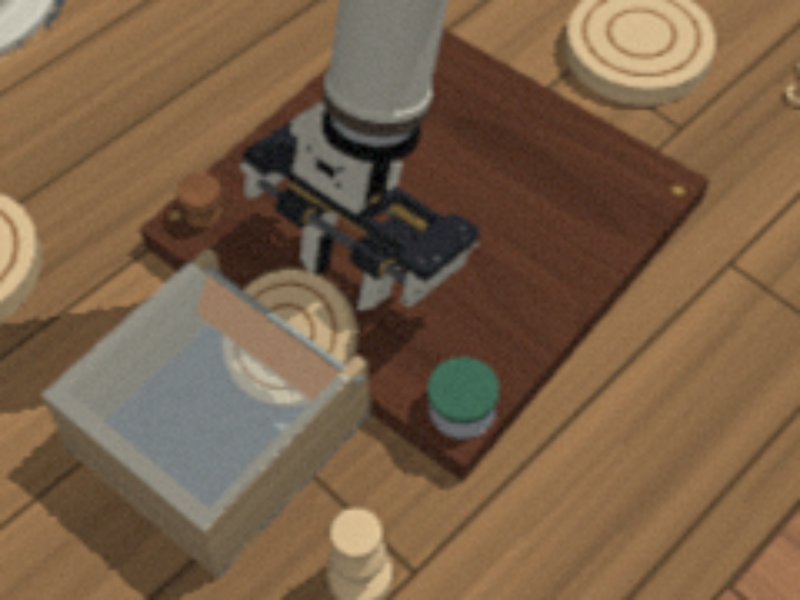

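>>> carry_out([
  [0,-0.8,0,0.2,0,0,0.2],
  [0,-1.6,0,0.42,0,0,0.2],
  [0,-2.4,0,0.63,0,0,0.2],
  [0,-3.2,0,0.85,0,0,0.2],
  [0,-4.0,0,1.06,0,0,0.2],
  [0,-4.8,0,1.27,0,0,0.2],
  [0,-5.6,0,1.49,0,0,0.2],
  [0,-6.2,0,1.65,0,0,0.2],
  [0,-6.6,0,1.75,0,0,0.2],
  [0,-6.6,0,1.75,0,0,0.2],
])

```text
time: 6.6
tool_pos: [580.1, -43.5, 60.6]
orientation: [1.974, 2.174, -0.262]
force: [0.0, 0.2, 0.6]
gripper_width: 0.501
```

```bash
python3 look.py b4
```

```text
t 6.6 tcp [580.1 -43.5  60.6] q [ 0.42  0.73 -0.72  1.87  0.93  0.96 -0.74] F [0.  0.2 0.6] w 0.5007645007375109 front chute [9.4 2.7] z 38.9
```

View pics/b4.png

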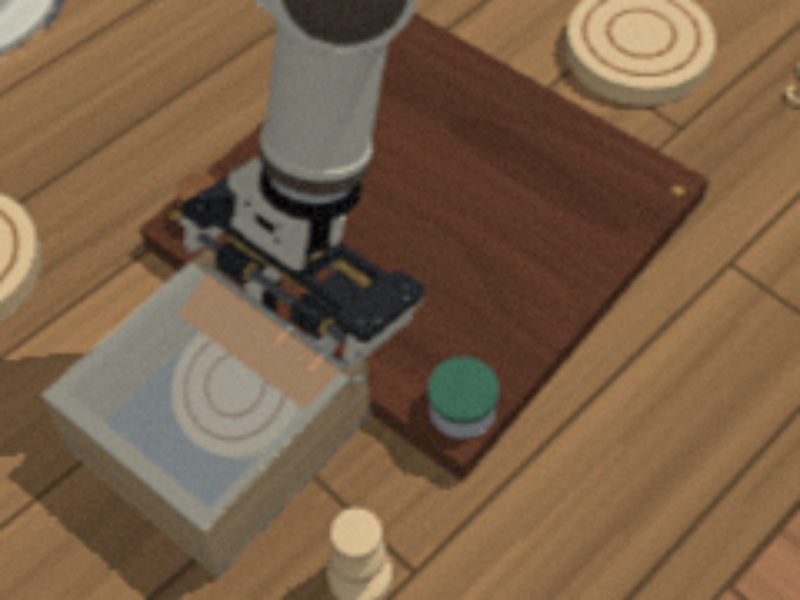

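```bash
python3 pt.py 235,385,28 235,385,40
```

```text
235,385,28 [[ 579. -104.]] [53.5 -4.2]
235,385,40 [[ 585. -107.]] [57.6  1.5]
```

>>> carry_out([
  [0,-0.2,0,0.05,0,0,0],
  [0,-0.4,0,0.1,0,0,0],
  [0,-0.55,0,0.14,0,0,0],
  [0,-0.55,0,0.14,0,0,0],
])

```text
time: 6.98
tool_pos: [580.6, -46.5, 60.7]
orientation: [1.972, 2.178, -0.259]
force: [0.1, 2.8, -0.5]
gripper_width: 0.499
```

```bash
python3 look.py b5
```

```text
t 6.9833 tcp [580.6 -46.5  60.7] q [ 0.42  0.73 -0.72  1.87  0.93  0.95 -0.73] F [ 0.1  2.8 -0.5] w 0.49875356014021566 front chute [12.4  3. ] z 39.0
```

View pics/b5.png

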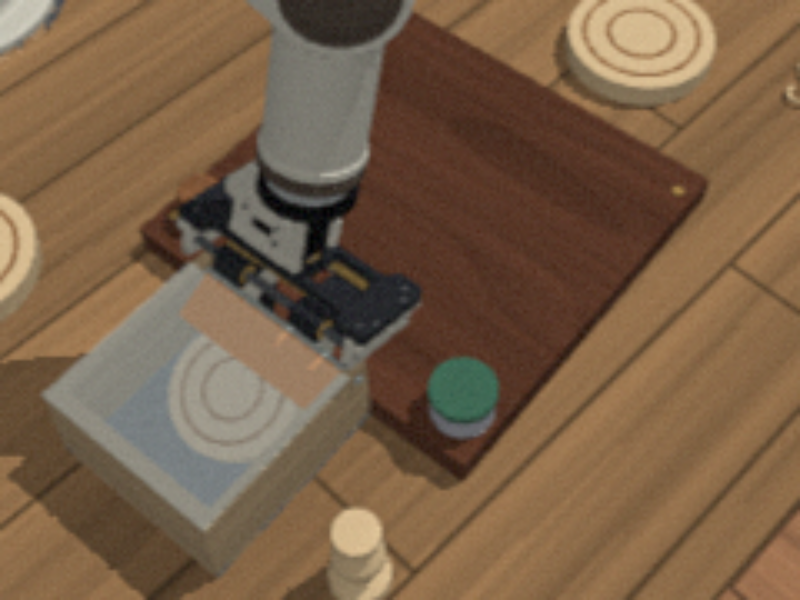

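>>> carry_out([
  [0,-0.1,0,0.03,0,0,0],
  [0,-0.2,0,0.05,0,0,0],
  [0,-0.2,0,0.05,0,0,0],
  [0,-0.2,0,0.05,0,0,0],
])

```text
time: 7.37
tool_pos: [580.7, -46.5, 60.7]
orientation: [1.971, 2.18, -0.257]
force: [-2.2, 7.0, 1.2]
gripper_width: 0.501
```

Run:
```python
from h import *
from station import robot
import pickle
s=robot.state();now(s)
c=pickle.load(open("d0.pkl","rb"))["scene"]
# flap edge pixel -> angle : intersect ray with chute plane y=mid (scene-frame mid ~6)
o,d=ray(c,[(140+243*.3,140+357*.3)])
for z in(40,45,50,55,60,65,70):
    p=(o+d[0]*((z-o[2])/d[0,2]));print(z,w2c(p).round(1),"a from z",np.arccos((76-z)/43).round(2),"x pred",round(12+43*np.sin(np.arccos((76-z)/43)),1))
cc=robot.capture("scene");im=cc["pixels"]
cv2.imwrite("pics/b6.png",cv2.resize(im[200:310,150:260],(800,600),interpolation=3)[...,::-1])
w=robot.capture("wrist");cv2.imwrite("pics/w6.png",w["pixels"][...,::-1])
```

```text
t 7.3667 tcp [580.7 -46.5  60.7] q [ 0.43  0.73 -0.72  1.87  0.93  0.95 -0.72] F [-2.2  7.   1.2] w 0.5006940549977942 front chute [12.4  3. ] z 38.9
40 [ 35.2 -11.2] a from z 0.58 x pred 35.5
45 [37.  -8.7] a from z 0.77 x pred 41.8
50 [38.8 -6.3] a from z 0.92 x pred 46.2
55 [40.6 -3.8] a from z 1.06 x pred 49.5
60 [42.4 -1.3] a from z 1.19 x pred 51.9
65 [44.2  1.1] a from z 1.31 x pred 53.6
70 [46.1  3.6] a from z 1.43 x pred 54.6
```

View pics/w6.png

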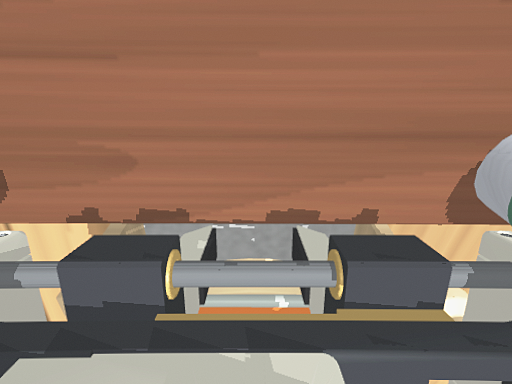

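Run:
```python
from h import *
from station import robot
s=robot.state();w=robot.capture("wrist")
T=np.eye(4);T[:3,:3]=Ro.from_rotvec(s["orientation"]).as_matrix();T[:3,3]=s["tool_pos"];T=T@w["mount"]
for uv,z in(((255,222),30.),((255,260),28),((255,260),40),((255,260),50)):print(uv,z,w2c(onz(w,[uv],z,T)[0]).round(1))
cv2.imwrite("pics/w7.png",cv2.resize(w["pixels"][205:325,175:335],(800,600),interpolation=3)[...,::-1])
```

```text
(255, 222) 30.0 [-7.1  4.8]
(255, 260) 28 [25.9  5. ]
(255, 260) 40 [14.4  4.9]
(255, 260) 50 [4.9 4.8]
```

View pics/w7.png

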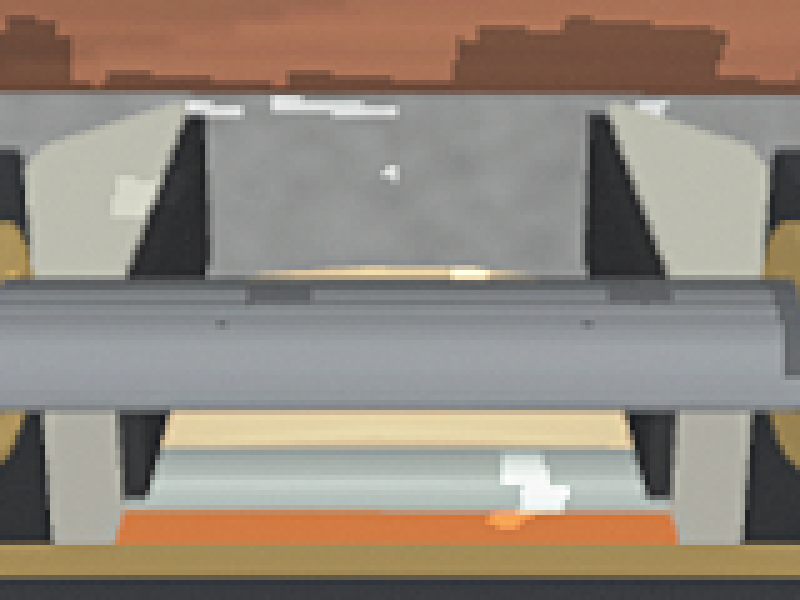

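>>> carry_out([
  [0,0.7,0,-0.2,0,0,0],
  [0,1.5,0,-0.4,0,0,0],
  [0,2.9,0,-0.8,0,0,0],
  [0,4.8,0,-1.3,0,0,0],
  [0,6.8,0,-1.8,0,0,0],
  [0,6.8,0,-1.8,0,0,0],
  [0,6.8,0,-1.8,0,0,0],
  [0,6.8,0,-1.8,0,0,0],
])

```text
time: 8.18
tool_pos: [573.9, 20.2, 60.5]
orientation: [1.971, 2.176, -0.262]
force: [0.4, -0.6, 0.2]
gripper_width: 0.501
```

```bash
cat > meas.py <<'E'
from h import *
from station import robot
import sys
s=robot.state();now(s);c=robot.capture("scene");w=robot.capture("wrist")
cv2.imwrite(f"pics/s_{sys.argv[1]}.png",c["pixels"][...,::-1]);cv2.imwrite(f"pics/w_{sys.argv[1]}.png",w["pixels"][...,::-1])
for n,k in(("scene",c),("wrist",w)):
    hsv=cv2.cvtColor(k["pixels"],cv2.COLOR_RGB2HSV);h,S,v=[hsv[...,i].astype(int) for i in range(3)]
    if n=="scene":
        R=np.zeros(h.shape,bool);R[215:300,155:250]=1
        m=R&(h<14)&(S>60)&(v>120); l=R&(h>10)&(h<30)&(S>15)&(S<75)&(v>150)
        for a,q in(("flap",m),("lid",l)):
            nn,lab,st,ce=cv2.connectedComponentsWithStats(q.astype(np.uint8));
            print(a,[(st[i].tolist(),ce[i].round(1).tolist()) for i in range(1,nn) if st[i,4]>25])
    else:
        m=(h>4)&(h<14)&(S>170)&(v>180);print("wrist orange",m.sum(),np.argwhere(m).min(0) if m.any() else "",np.argwhere(m).max(0) if m.any() else "")
E
python3 meas.py 1
```

```text
t 8.1833 tcp [573.9  20.2  60.5] q [ 0.31  0.74 -0.73  1.86  0.92  0.99 -0.83] F [ 0.4 -0.6  0.2] w 0.5005041521748544 front chute [-54.6   2.8] z 38.8
flap []
lid [([193, 240, 41, 39, 874], [211.7, 259.3])]
wrist orange 0
```

Run:
```python
from h import *
import pickle
c=pickle.load(open("d0.pkl","rb"))["scene"]
s=cv2.imread("pics/s_1.png");w=cv2.imread("pics/w_1.png")
hsv=cv2.cvtColor(s,cv2.COLOR_BGR2HSV);h,S,v=[hsv[...,i].astype(int) for i in range(3)]
l=(h>10)&(h<30)&(S>15)&(S<75)&(v>150)
m,ce,st=blob(l,(212,259));q=max(cv2.findContours(m.astype(np.uint8),0,1)[0],key=cv2.contourArea)
for el in (cv2.fitEllipse(q),cv2.fitEllipse(cv2.convexHull(q))):
    print(el,[w2c(onz(c,[el[0]],z)[0]).round(1) for z in(28.,40)])
# predicted flat lid outline in px at 28 mm: project
T=np.linalg.inv(c["extrinsics"]);f=192/np.tan(np.radians(c["vertical_fov"])/2);K=np.array([[f,0,c["cx"]],[0,f,c["cy"]],[0,0,1]])
a=np.linspace(0,6.28,60);p0=onz(c,[el[0]],28.)[0]
for nm,til in(("flat",0),("tilt.2",.2)):
    r=55*np.cos(a);P=np.c_[p0+np.outer(r*np.cos(til),U)+np.outer(55*np.sin(a),V),28-r*np.sin(til)]
    uv=cv2.projectPoints(P,cv2.Rodrigues(T[:3,:3])[0],T[:3,3],K,np.array([c["k1"],0,0,0]))[0][:,0].astype(np.float32)
    print(nm,cv2.fitEllipse(uv))
cv2.imwrite("pics/f1.png",np.hstack([cv2.resize(s[180:320,140:280],(400,400)),cv2.resize(w,(400,400))]))
```

```text
((212.15338134765625, 258.36590576171875), (32.294124603271484, 36.29601287841797), 63.49385452270508) [array([57. ,  5.2]), array([61. , 10.8])]
((212.61541748046875, 258.83447265625), (37.01241683959961, 40.99633026123047), 57.519100189208984) [array([57.3,  7.1]), array([61.3, 12.7])]
flat ((212.56314086914062, 259.4429931640625), (36.34132385253906, 42.1231689453125), 72.37853240966797)
tilt.2 ((212.6990203857422, 259.34881591796875), (37.73920440673828, 42.422569274902344), 50.911216735839844)
```

View pics/f1.png

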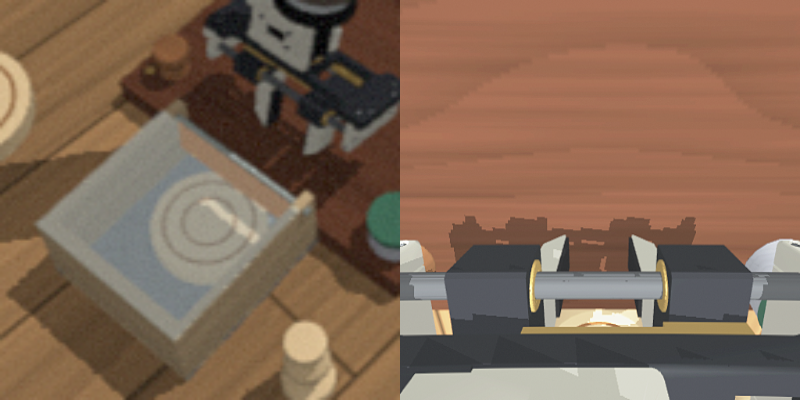

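Run:
```python
from h import *
from station import robot
import pickle
d=pickle.load(open("d0.pkl","rb"))
s=robot.state();w=robot.capture("wrist")
T=np.eye(4);T[:3,:3]=Ro.from_rotvec(s["orientation"]).as_matrix();T[:3,3]=s["tool_pos"];T=T@w["mount"]
for r in(295,300,308):
    print(r,[ (z,w2c(onz(w,[(255,r)],float(z),T)[0]).round(1).tolist()) for z in(28,40,76,88)])
A=d["scene"]["pixels"];B=robot.capture("scene")["pixels"]
# profile across the flap: scan along chute x at given y, z=76 -> pixels
c=d["scene"];M=np.linalg.inv(c["extrinsics"]);f=192/np.tan(np.radians(c["vertical_fov"])/2);K=np.array([[f,0,c["cx"]],[0,f,c["cy"]],[0,0,1]])
pr=lambda P:cv2.projectPoints(np.array([P],float),cv2.Rodrigues(M[:3,:3])[0],M[:3,3],K,np.array([c["k1"],0,0,0]))[0][0,0]
hs=[cv2.cvtColor(i,cv2.COLOR_RGB2HSV) for i in(A,B)]
for y in(-50,-25,0,25,50):
    print("y",y)
    for hh in hs:
        print("  ",[tuple(int(t) for t in hh[int(round(v)),int(round(u))][:3]) for u,v in (pr([*c2w((x,y+6)),76.]) for x in range(0,48,4))])
```

```text
295 [(28, [-5.5, 4.7]), (40, [-20.0, 4.6]), (76, [-63.5, 4.5]), (88, [-78.0, 4.5])]
300 [(28, [0.0, 4.7]), (40, [-15.0, 4.6]), (76, [-59.9, 4.5]), (88, [-74.9, 4.5])]
308 [(28, [9.1, 4.7]), (40, [-6.7, 4.6]), (76, [-53.9, 4.5]), (88, [-69.7, 4.5])]
y -50
   [(9, 148, 81), (39, 13, 136), (50, 12, 130), (14, 91, 145), (14, 91, 148), (14, 90, 147), (13, 90, 142), (13, 81, 148), (24, 27, 134), (40, 22, 137), (27, 21, 132), (25, 25, 130)]
   [(12, 150, 56), (20, 9, 88), (23, 9, 114), (14, 90, 151), (13, 95, 150), (16, 92, 147), (14, 88, 151), (13, 86, 151), (33, 23, 135), (25, 21, 134), (30, 17, 132), (25, 24, 136)]
y -25
   [(11, 148, 81), (79, 12, 168), (18, 33, 116), (14, 91, 145), (14, 85, 144), (14, 87, 149), (14, 86, 148), (13, 26, 137), (93, 16, 158), (94, 13, 160), (100, 14, 160), (100, 15, 155)]
   [(10, 137, 54), (72, 25, 104), (15, 41, 111), (14, 88, 153), (14, 91, 149), (14, 91, 151), (16, 94, 147), (18, 32, 135), (105, 23, 135), (100, 17, 133), (90, 8, 134), (23, 16, 144)]
y 0
   [(11, 97, 89), (47, 12, 143), (19, 30, 120), (14, 91, 143), (15, 88, 147), (14, 89, 143), (14, 89
[... 311 characters left out ...]
31, 124), (14, 90, 147), (14, 83, 147), (15, 87, 146), (13, 87, 146), (16, 54, 136), (101, 18, 159), (96, 17, 153), (95, 10, 153), (95, 10, 156)]
   [(9, 143, 57), (26, 17, 119), (23, 27, 121), (14, 87, 152), (13, 92, 155), (15, 85, 150), (13, 87, 147), (15, 79, 146), (19, 34, 159), (24, 32, 160), (22, 29, 157), (24, 32, 151)]
y 50
   [(10, 156, 88), (17, 33, 124), (75, 18, 145), (14, 77, 132), (15, 91, 148), (13, 86, 148), (13, 88, 148), (13, 90, 145), (96, 9, 137), (90, 13, 154), (100, 15, 153), (99, 16, 159)]
   [(5, 132, 54), (30, 16, 113), (69, 12, 147), (14, 77, 133), (14, 88, 153), (14, 88, 151), (13, 87, 147), (14, 81, 155), (24, 33, 183), (24, 30, 161), (25, 31, 141), (17, 38, 140)]
```

>>> carry_out([
  [0,2,0,-1,0,0,0],
  [0,3,0,-3,0,0,0],
  [0,4,0,-6,0,0,0],
  [0,4,0,-9,0,0,0],
  [0,4,0,-12,0,0,0],
  [0,4,0,-15,0,0,0],
  [0,4,0,-15,0,0,0],
  [0,4,0,-15,0,0,0],
  [0,4,0,-15,0,0,0],
  [0,4,0,-15,0,0,0],
])

```text
time: 9.22
tool_pos: [565.8, 96.1, 193.6]
orientation: [1.973, 2.176, -0.265]
force: [0.0, 0.1, -1.0]
gripper_width: 0.499
```

Run:
```python
from h import *
from station import robot
import pickle
d=pickle.load(open("d0.pkl","rb"))["scene"];now(robot.state())
A=d["pixels"];c=robot.capture("scene");B=c["pixels"]
def f(I,fn,near):
    h,S,v=[cv2.cvtColor(I,cv2.COLOR_RGB2HSV)[...,i].astype(int) for i in range(3)]
    _,ce,st=blob(fn(h,S,v),near);return ce.round(1),st[4]
tin=lambda h,S,v:(h>60)&(h<95)&(S>80)&(v<140)
sp=lambda h,S,v:(v>165)&(S<140)
fl=lambda h,S,v:(h>=11)&(h<=17)&(S>70)&(S<110)&(v>125)&(v<165)
kn=lambda h,S,v:(S>150)&(v>105)&(h<14)
for n,g,q in(("tin",tin,(279,258)),("spindle",sp,(247,308)),("knob",kn,(199,200)),("flap",fl,(222,235))):
    print(n,f(A,g,q),f(B,g,q))
l=lambda h,S,v:(h>10)&(h<30)&(S>15)&(S<75)&(v>150)
ce,n=f(B,l,(212,259));print("lid",ce,n,w2c(onz(c,[ce],28.)[0]).round(1))
# circle fit: rays of outline onto z=28; flat lid -> radius 55 round
h,S,v=[cv2.cvtColor(B,cv2.COLOR_RGB2HSV)[...,i].astype(int) for i in range(3)]
m,_,_=blob(l(h,S,v),(212,259));q=cv2.convexHull(max(cv2.findContours(m.astype(np.uint8),0,1)[0],key=cv2.contourArea))
P=np.array([w2c(p) for p in onz(c,q[:,0],28.)]).astype(np.float32);print("outline on z28",cv2.fitEllipse(P),P.min(0),P.max(0))
```

```text
t 9.2167 tcp [565.8  96.1 193.6] q [ 0.28  0.59 -0.86  1.76  0.73  1.21 -0.78] F [ 0.   0.1 -1. ] w 0.4987728051476782 front chute [-130.9    2.1] z 172.0
tin (array([278.6, 256.6]), np.int32(303)) (array([278.5, 256.5]), np.int32(299))
spindle (array([248.6, 303.6]), np.int32(268)) (array([248.6, 303.7]), np.int32(281))Traceback (most recent call last):
  File "<stdin>", line 14, in <module>
  File "<stdin>", line 8, in f
  File "h.py", line 15, in blob
    i=min(k,key=lambda i:np.hypot(*(ce[i]-near)));return (l==i),ce[i],s[i]
ValueError: min() iterable argument is empty
```

Run:
```python
from h import *
from station import robot
import pickle
d=pickle.load(open("d0.pkl","rb"));A=d["scene"]["pixels"];c=robot.capture("scene");B=c["pixels"]
def shift(a,r0,r1,c0,c1):
    t=A[r0:r1,c0:c1];r=cv2.matchTemplate(B[r0-8:r1+8,c0-8:c1+8],t,cv2.TM_CCOEFF_NORMED);_,m,_,p=cv2.minMaxLoc(r);print(a,"shift",p[0]-8,p[1]-8,"score",round(m,2))
shift("knob",190,213,190,209);shift("flap",222,240,200,222)
h,S,v=[cv2.cvtColor(B,cv2.COLOR_RGB2HSV)[...,i].astype(int) for i in range(3)]
m,ce,st=blob((h>10)&(h<30)&(S>15)&(S<75)&(v>150),(212,259));print("lid px",ce,st)
q=cv2.convexHull(max(cv2.findContours(m.astype(np.uint8),0,1)[0],key=cv2.contourArea))
P=np.array([w2c(p) for p in onz(c,q[:,0],28.)]).astype(np.float32);print("on z28",cv2.fitEllipse(P),P.min(0),P.max(0))
t=robot.capture("top");h,S,v=[cv2.cvtColor(t["pixels"],cv2.COLOR_RGB2HSV)[...,i].astype(int) for i in range(3)]
s0=d["top"]["pixels"].astype(int);D=np.abs(t["pixels"].astype(int)-s0).sum(2)[150:215,325:392]>40
print("top lid change blob",D.sum());m=np.zeros(h.shape,np.uint8);m[150:215,325:392]=D;m=cv2.morphologyEx(m,cv2.MORPH_OPEN,np.ones((3,3)))
for q in cv2.findContours(m,0,1)[0]:
    if cv2.contourArea(q)>60:
        el=cv2.fitEllipse(cv2.convexHull(q));P=np.array([w2c(p) for p in onz(t,q[:,0],28.)]);print(el,w2c(onz(t,[el[0]],28.)[0]).round(1),P.min(0).round(),P.max(0).round())
```

```text
knob shift 0 0 score 0.88
flap shift 8 6 score 0.94
lid px [211.73566879 259.11571125] [193 239  42  41 942]
on z28 ((54.400108337402344, 5.943301200866699), (107.72174835205078, 117.20975494384766), 129.00775146484375) [  9.661033 -49.206253] [110.87041  55.55129]
top lid change blob 847
((332.2158508300781, 211.21517944335938), (9.2269926071167, 27.453903198242188), 171.69012451171875) [ 12.5 -70. ] [ -0. -79.] [ 26. -31.]
((338.5758361816406, 191.0661163330078), (12.023067474365234, 47.60093688964844), 170.51341247558594) [ 37.3 -13.6] [ 19. -73.] [53. 55.]
```

Run:
```python
from h import *
from station import robot
import pickle
A=pickle.load(open("d0.pkl","rb"))["scene"]["pixels"];B=robot.capture("scene")["pixels"]
b3=cv2.imread("pics/b3.png")[...,::-1];C=A.copy();C[140:320,140:380]=cv2.resize(b3,(240,180),interpolation=cv2.INTER_AREA)
for n,I in(("start",A),("open",C),("now",B)):
    h,S,v=[cv2.cvtColor(np.ascontiguousarray(I),cv2.COLOR_RGB2HSV)[...,i].astype(int) for i in range(3)]
    m=(h>=10)&(h<=18)&(S>60)&(S<115)&(v>120)&(v<175)
    print(n,m[215:262,192:245].sum(),[int(m[215:265,u].sum()) for u in range(204,240,4)],[int(np.flatnonzero(m[215:265,u]).max(initial=0)) for u in range(204,240,4)])
```

```text
start 318 [10, 8, 8, 8, 8, 8, 8, 9, 10] [16, 19, 22, 25, 28, 31, 34, 37, 48]
open 805 [14, 14, 14, 18, 21, 25, 24, 26, 18] [22, 25, 28, 31, 34, 37, 40, 43, 48]
now 314 [8, 8, 8, 8, 8, 8, 8, 8, 10] [16, 19, 22, 25, 28, 31, 34, 37, 48]
```

The flap strip matches its starting shape column for column, so the flap is fully shut and the lid must lie below it. The robot is clear of everything, so I'm handing in.

```bash
python3 -c "
from station import robot
print(robot.sign_off())"
```

```text
the job is handed in; nothing more can be done
None
```

I pushed the smallest disc along the board in two strokes and in through the flap with the half-open, tilted fingers, then drew them out and raised them clear. I handed in at about 9.5 s of the 48 s allowed. The hand-in gives no verdict.

**Last checks**
- **Flap:** its strip in the scene camera matches the starting picture column for column, so it is shut.
- **Lid:** it lies in the box at about chute x 54–57 mm, y about 0 to the box's own middle. The limit is x above 50 mm, so the margin is a few millimetres. That it lies flat follows from the flap hanging shut and from its outline being roughly round, about 108 x 117 mm. I did not measure its tilt directly.
- **Bystanders:** the tin and spindle moved less than a pixel, and the knob matched at zero shift.
- **Robot:** the force reading was near zero and the arm was clear of everything.

**What failed or disagreed**
- The top camera's last look at the lid was no use, probably because the arm was in the way.
- The two fixed cameras differed by about 6 mm sideways.
- A wrist-camera estimate of the lid's rear edge did not agree with the scene camera.
- At the deepest point the fingers met something fixed, probably the hinge rod, with about 7 N.

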